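# Sweep the clamp rings into the collecting bay

### The job

With the closed fingers, sweep the three flat steel clamp rings across the bench into the three-sided collecting bay, so that each lies flat on the bay floor, wholly inside, past its open edge. Only slide them: do not pick up, lift, tip or flick a ring. Leave the knobbed weights and everything else on the bench standing where they are.

Things in the scene. Friction and masses are not known exactly. Their poses are not given: they have to be found in the camera images.
- ring_a: one of the three identical flat steel clamp rings: outer diameter 48 mm, hole 24 mm, 14 mm high, about 0.14 kg, lying flat and free on the bench. Origin: centre of its underside; z up along its axis
- ring_b: one of the three identical flat steel clamp rings: outer diameter 48 mm, hole 24 mm, 14 mm high, about 0.14 kg, lying flat and free on the bench. Origin: centre of its underside; z up along its axis
- ring_c: one of the three identical flat steel clamp rings: outer diameter 48 mm, hole 24 mm, 14 mm high, about 0.14 kg, lying flat and free on the bench. Origin: centre of its underside; z up along its axis
- bay: fixed collecting bay: three steel strips 22 mm high, 4 mm thick, round a grey floor level with the bench (no sill). Inside 200 mm along its x, 140 mm along its y. Origin: middle of the floor, z = 0. Open side at its y = -70 mm (turned roughly to the robot's right, towards the rings); inner faces of the back strip at y = +70 mm, of the side strips at x = -100 and +100 mm
- weight_a: bystander: a steel loading weight with a knobbed stem, standing free among the rings: round foot 44 mm across and 18 mm high, stem and knobs up to 30 mm across, 68 mm high in all. Origin: centre of its underside, z up. It may stand in any of the five places that the rings and weights share
- weight_b: bystander: a steel loading weight with a knobbed stem, standing free among the rings: round foot 44 mm across and 18 mm high, stem and knobs up to 30 mm across, 68 mm high in all. Origin: centre of its underside, z up. It may stand in any of the five places that the rings and weights share
- jar: bystander: closed glass jar, 64 mm across, 72 mm high, free. Origin: centre of its underside, z up
- beaker: bystander: open glass beaker, 72 mm across, 70 mm high, free. Origin: centre of its underside, z up
- screwdriver: bystander: screwdriver lying on the bench, 180 mm long along its own x, handle to -x, under 35 mm high, free. Origin: on its underside near the middle
- holder: bystander: dark steel specimen holder, a disc 60 mm across and 16 mm high with a 12 mm pin up to 46 mm, free. Origin: centre of its underside, z up
- stopbox: bystander: small closed cardboard box, 90 x 60 x 40 mm high (own x, y, z), free. Origin: centre of its underside
Mind the look-alikes: they are no part of the job. Leave any purple or turquoise look-alike of the ring_c alone.

How it is judged:
At the end, for the whole second after the job is handed in: all three rings lie flat (within 0.15 rad, underside within 6 mm of the bench) and still (under 10 mm/s) inside the bay: each ring between the side strips and in front of the back strip, its centre at least 22 mm inward of the open edge (fully inside is 24 mm; 2 mm of overhang is allowed) (x of ring_a in the frame of bay between -0.1 and 0.1 m and y of ring_a in the frame of bay between -0.048 and 0.07 m and height (world z) of each of ring_a, ring_b, ring_c below 0.006 m and angle between each of ring_a, ring_b, ring_c's own z axis and vertical below 0.15 rad and linear speed of each of ring_a, ring_b, ring_c below 0.01 m/s and x of ring_b in the frame of bay between -0.1 and 0.1 m and y of ring_b in the frame of bay between -0.048 and 0.07 m and x of ring_c in the frame of bay between -0.1 and 0.1 m and y of ring_c in the frame of bay between -0.048 and 0.07 m); the robot touches nothing.
It fails at once if a clamp ring is lifted (underside centre more than 8 mm above the bench) or tipped by more than 0.6 rad (height (world z) of any of ring_a, ring_b, ring_c above 0.008 m or angle between any of ring_a, ring_b, ring_c's own z axis and vertical above 0.6 rad).
It fails at once if a clamp ring is flicked (faster than 0.8 m/s) (linear speed of any of ring_a, ring_b, ring_c above 0.8 m/s).
It fails at once if something other than the rings is moved by more than 20 mm or tipped over (distance of any of weight_a, weight_b, jar, beaker, screwdriver, holder, stopbox from where it was at the start of the episode above 0.02 m or angle between any of weight_a, weight_b, jar, beaker, holder, stopbox's own z axis and vertical above 0.5 rad).
It also fails if it takes over 72 s, if anything falls off the work surface, if the arm or the gripper's body presses on something with over 40 N, if the wrist force passes 120 N, or if a joint passes its speed limit or range.

### The arm

A 6-joint arm with a two-finger parallel gripper is mounted at the origin on the work surface. World frame = base frame: x ahead of the robot, y to its left, z up, the work surface at z = 0. Lengths are in m, angles in rad, forces in N, time in s.
With the tool pointing down it reaches from about 0.325 to 0.9 m from the base axis. Payload 3.5 kg.
Tool frame: the origin (TCP) lies between the finger pads; the fingertips stand 19 mm ahead of it and the grasp point (between the pads) is the TCP; z points along the fingers, y is the line along which they close (so a half turn about z gives the same grasp; the last joint's range is limited). The gripper opens to 85 mm and grips with 20 to 120 N. Pads are 22 mm wide; open, the fingers measure 114 mm over their backs; the gripper's body (76 mm by 85 mm) begins 54 mm behind the grasp point. The pads swing forward as they close: fully open they stand 13 mm farther back than shut.
Start: joints at [-1.453, 0.276, -0.026, 1.268, 0, 1.467], TCP at [0.137, -0.61, 0.25] pointing down, gripper open.
Joint ranges: [-3.12, 3.12], [-0.85, 1.88], [-1.08, 1.24], [-1.95, 2.15], [-1.57, 1.53], [-3.14, 3.14]. Speed limits (rad/s): [2.57, 2.57, 3.14, 3.14, 3.14, 3.14].

### API

Orientations are given as a unit quaternion [w, x, y, z].
In Python, from plant import ctrl gives the robot as it stands. The module is installed in compiled form; this text tells all that it offers.
- The arm moves only by the tool step_arm, never from a script. Its argument "rows" is a list that holds one entry, the list of rows, each a list of 7 numbers: the opening, from 0 (shut) to 1 (fully open), then the shift along the world's x, y, z as a fraction of full scale, then the turn, a rotation vector about the world's x, y, z as a fraction of full scale. A call has 1 to 8 rows; each row shifts and turns the commanded pose from where the row before left it; what a row does not reach is not made up. Full scale, the value 1, is 0.03 m for a shift and 5 degrees for a turn. A row lasts 1/12 s, in which the tool goes at most 41.7 mm and 7.16 degrees, less where a joint would pass 70% of its speed; a pose out of reach is approached as far as the arm can. A call with a number of a shift or a turn outside -1 to 1 is refused whole. A call with a gripper value outside its range is refused whole. The fingers move at their own pace and stop on an object; "squeeze" is the grip in N (left out, the last holds). Time passes only in rows, so rows that do not move let the fingers close. It gives the time, the measured TCP pose, the force, the opening and the grip force at its end, in the units of the state.
- ctrl.state(): the state, without advancing time (a new reading comes with each control period).
- ctrl.camera(name): name is "scene" or "top" or "wrist"; returns a dict with "image" (384x512x3 uint8, red, green, blue), "z_map" (384x512 float32, m along the optical axis (not along the pixel's ray), 0 where there is no reading), "camera_matrix" (3x3 intrinsics, pixels), "dist_coeffs" ([k1, k2, p1, p2, k3] as OpenCV has them; the pictures are not rectified), "world_from_camera" (4x4, takes a point from camera to world coordinates). Camera axes: x right, y up, looking along -z (the intrinsics and any distortion apply to the point x, -y, -z); pixel columns grow to the right and rows downward; lengths in m; the calibration is good to about 2 mm. A picture is of the moment at which its call begins.
- ctrl.sign_off(): hands the job in; it is judged then, once.
The state is a dict: "t": time; "q": joint angles; "joint_velocities": joint speeds; "joint_torque": joint torques, N m; "eef_pos": TCP position; "orientation": TCP orientation; "contact_force": force on the tool from outside, world axes, zero at the start; "wrist_torque": the same for the moment, N m; "opening": opening from 0.0 (shut) to 1.0 (fully open); "gripper_force": force on a finger pad.
Only numpy, scipy, OpenCV 4.12 (cv2) and the standard library are available. Lean on these libraries where they do the work, as an engineer would, in place of code of your own. Each camera call takes 0.05 s, during which the arm holds its last target. There are 200 camera calls.

## Working session

There is one attempt and no reset: what is moved stays moved. The work goes in short steps, Python scripts to look and compute and a tool call to move; the robot and the scene stay as the last step left them, time stands still between calls to the robot, and variables do not carry over. Pictures are saved under pics/ and viewed, at most 10 in all, crops included, and the job is handed in when it is done.

Besides the shell and the picture viewer there is one more tool, called after "Emit:" as name([rows], argument=value, ...), one row to a line, values as JSON. step_arm: Moves the arm, as the interface text tells. Its arguments: {"type":"object","properties":{"rows":{"type":"array","items":{"type":"array","items":{"type":"array","items":{"type":"number"}}}},"squeeze":{"type":"number"}},"required":["rows"]}

```bash
mkdir -p pics; cat > h.py <<'E'
import numpy as np, cv2
from plant import ctrl
def grab(name):
    c=ctrl.camera(name); return c
def pts(c):
    z=c["z_map"]; h,w=z.shape; u,v=np.meshgrid(np.arange(w),np.arange(h))
    p=cv2.undistortPoints(np.stack([u,v],-1).reshape(-1,1,2).astype(np.float64),c["camera_matrix"],c["dist_coeffs"]).reshape(h,w,2)
    P=np.stack([p[...,0]*z,-p[...,1]*z,-z,np.ones_like(z)],-1)
    W=P@np.asarray(c["world_from_camera"]).T
    W[z==0]=np.nan
    return W[...,:3]
E
python3 - <<'E'
from h import *
for n in("top","scene"):
    c=grab(n); cv2.imwrite(f"pics/{n}0.png",cv2.resize(c["image"][...,::-1],(800,600)))
    np.savez(f"{n}0.npz",W=pts(c),im=c["image"]); print(n,np.round(c["world_from_camera"],3).tolist())
print(ctrl.state())
E
```

```text
top [[0.013, 0.99, -0.143, 0.429], [-1.0, 0.013, -0.0, 0.02], [0.002, 0.143, 0.99, 1.231], [0.0, 0.0, 0.0, 1.0]]
scene [[0.284, -0.824, 0.49, 1.174], [0.959, 0.25, -0.136, -0.144], [-0.011, 0.508, 0.861, 1.034], [0.0, 0.0, 0.0, 1.0]]
{'t': 0.1, 'q': array([-1.45337825e+00,  2.77075517e-01, -2.77268419e-02,  1.26799110e+00,
       -1.15345021e-05,  1.46739674e+00]), 'joint_velocities': array([-0.00175076, -0.00227779,  0.00214186,  0.0024802 , -0.00113992,
        0.0014635 ]), 'joint_torque': array([-2.10940798e-04, -4.46709645e+01,  2.96127963e+01,  8.49463366e-03,
       -4.56396538e-05,  5.87278620e-06]), 'eef_pos': array([ 0.1368025 , -0.60917295,  0.24926789]), 'orientation': array([-9.98500897e-04,  9.93910638e-01,  1.10184603e-01, -1.27662413e-05]), 'contact_force': array([0.31706503, 0.39737276, 0.40460492]), 'wrist_torque': array([-0.00534038,  0.01175258, -0.0187603 ]), 'gripper_force': 0.0, 'opening': 0.9974839099455169}
```

View pics/top0.png

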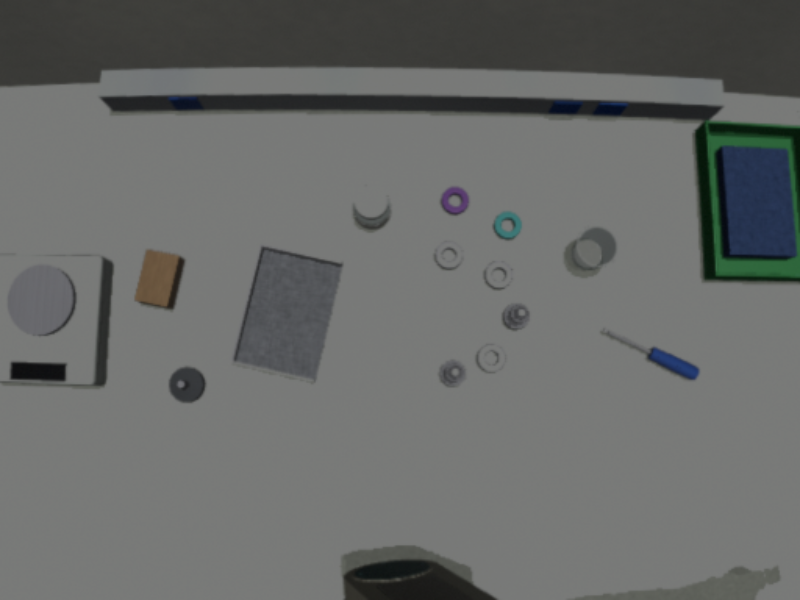

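View pics/scene0.png

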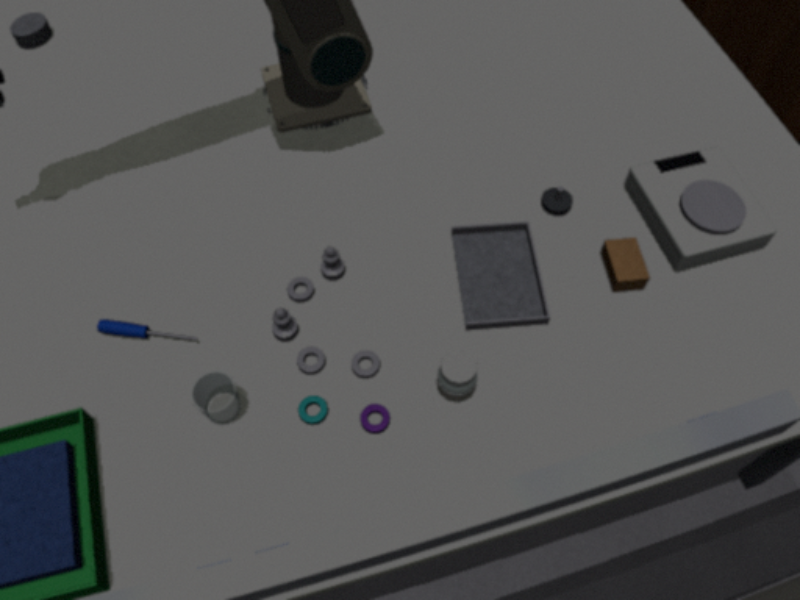

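The top view (800x600 px) shows the grey rings at (449,255), (499,274) and (491,358), and the weights at (516,316) and (453,373). The bay is at (290,314) with its open side to the right. The purple look-alike is at (455,200), the turquoise one at (508,225), and the jar at (371,207).

```bash
python3 - <<'E'
from h import *
for n,S in (("top",{"r1":(449,255),"r2":(499,274),"r3":(491,358),"wA":(516,316),"wB":(453,373),"pur":(455,200),"tur":(508,225),"jar":(371,207)}),
 ("scene",{"r1":(366,363),"r2":(312,360),"r3":(300,289),"wA":(285,325),"wB":(332,265),"tur":(314,409),"pur":(376,418),"jar":(457,375)})):
    d=np.load(n+"0.npz");W=d["W"]
    for k,(u,v) in S.items():
        u=u*.64;v=v*.64;r=22 if k[0]!='j' else 24
        sl=(slice(int(v-r),int(v+r)),slice(int(u-r),int(u+r)))
        P=W[sl].reshape(-1,3);P=P[np.isfinite(P).all(1)]
        uc,vc=int(u),int(v)
        c0=np.nanmedian(W[vc-6:vc+7,uc-6:uc+7].reshape(-1,3),0)
        m=(P[:,2]>.009)&(np.hypot(*(P[:,:2]-c0[:2]).T)<(.036))
        Q=P[m]
        if len(Q)<5: print(n,k,len(Q),c0);continue
        top=Q[Q[:,2]<.02] if k[0]!='j' else Q
        (cx,cy),rr=cv2.minEnclosingCircle(top[:,:2].astype(np.float32))
        print(n,k,len(Q),"mean",Q.mean(0).round(4),"circ",round(cx,4),round(cy,4),round(rr,4),"zmed",np.median(Q[:,2]).round(4),Q[:,2].max().round(3))
    # bay strips: points z 0.015-0.03 near bay
    if n=="top":
        uv=np.array([[262,249],[342,263],[236,362],[314,380]])*.64
        for u,v in uv: print(W[int(v),int(u)].round(4))
    m=(W[...,2]>.014)&(W[...,2]<.03)&(W[...,0]>.2)&(W[...,0]<.6)&(W[...,1]>.02)&(W[...,1]<.32)
    Q=W[m];print(len(Q),Q.min(0),Q.max(0))
    print(cv2.minAreaRect(Q[:,:2].astype(np.float32)))
    print("floor z",np.nanmedian(W[...,2]))
E
```

```text
top r1 183 mean [ 0.6747 -0.0666  0.0156] circ 0.6733 -0.0692 0.0257 zmed 0.0156 0.024
top r2 198 mean [ 0.6416 -0.1511  0.0156] circ 0.6423 -0.1507 0.0242 zmed 0.0155 0.023
top r3 202 mean [ 0.4999 -0.1374  0.0157] circ 0.505 -0.1395 0.0294 zmed 0.0158 0.021
top wA 227 mean [ 0.5679 -0.1767  0.0393] circ 0.5705 -0.18 0.022 zmed 0.026 0.074
top wB 227 mean [ 0.4725 -0.0706  0.0396] circ 0.4735 -0.0725 0.0223 zmed 0.0261 0.075
top pur 197 mean [ 0.7721 -0.0759  0.0158] circ 0.7732 -0.0756 0.0245 zmed 0.0159 0.026
top tur 196 mean [ 0.7295 -0.1679  0.0156] circ 0.735 -0.1718 0.0309 zmed 0.0156 0.024
top jar 547 mean [0.7438 0.064  0.0631] circ 0.7506 0.0653 0.0328 zmed 0.0726 0.081
[0.6813 0.2549 0.0153]
[0.6572 0.1165 0.0213]
[0.4885 0.2931 0.0006]
[0.4585 0.158  0.0268]
185 [0.45592932 0.15669785 0.01407771] [0.59868262 0.29599784 0.0297628 ]
((0.5001702308654785, 0.24930447340011597), (0.1840331107378006, 0.09086555987596512), 39.31781768798828)
floor z 0.0020644120381890785
scene r1 194 mean [ 0.6754 -0.0656  0.0137] circ 0.6747 -0.065 0.0248 zmed 0.0137 0.018
scene r2 190 mean [ 0.6435 -0.1509  0.0136] circ 0.6431 -0.1492 0.0252 zmed 0.0135 0.019
scene r3 165 mean [ 0.5009 -0.1376  0.0137] circ 0.5 -0.1374 0.0251 zmed 0.0137 0.019
scene wA 260 mean [ 0.5775 -0.1798  0.0351] circ 0.5725 -0.1804 0.0225 zmed 0.0232 0.071
scene wB 237 mean [ 0.4805 -0.073   0.0346] circ 0.4745 -0.0715 0.0232 zmed 0.0221 0.071
scene tur 213 mean [ 0.7303 -0.1679  0.0134] circ 0.7299 -0.1683 0.0244 zmed 0.0135 0.018
scene pur 214 mean [ 0.773  -0.0762  0.0135] circ 0.7725 -0.0763 0.0238 zmed 0.0136 0.02
scene jar 620 mean [0.7625 0.0614 0.0565] circ 0.7541 0.066 0.0316 zmed 0.0689 0.077
199 [0.45521147 0.15972562 0.0140117 ] [0.59960082 0.29678858 0.02889203]
((0.5003209114074707, 0.24929282069206238), (0.182221919298172, 0.09047479182481766), 38.58729934692383)
floor z -1.4771156974013877e-05
```

```bash
cat > bay.py <<'E'
from h import *
from scipy.optimize import least_squares
d=np.load("scene0.npz");W=d["W"]
m=(W[...,2]>.013)&(W[...,2]<.03)&(W[...,0]>.42)&(W[...,0]<.72)&(W[...,1]>.09)&(W[...,1]<.32)
Q=W[m][:,:2]
def loc(p,Q):
    c,s=np.cos(p[2]),np.sin(p[2]);D=Q-p[:2];return np.stack([D@[c,s],D@[-s,c]],1)
def f(p):
    L=loc(p,Q);return np.minimum(np.abs(np.abs(L[:,0])-.102),np.abs(L[:,1]-.072))
r=least_squares(f,[.569,.206,-.17],loss="soft_l1",f_scale=.003)
B=r.x
if __name__=="__main__":
    print(len(Q),B,np.median(f(B)),loc(B,Q).min(0),loc(B,Q).max(0))
    c,s=np.cos(B[2]),np.sin(B[2])
    for n,t in (("r1",(.018,.035)),("r2",(-.035,.02)),("r3",(.048,-.025))): print(n,(B[:2]+[c*t[0]-s*t[1],s*t[0]+c*t[1]]).round(4))
E
python3 bay.py
```

```text
438 [ 0.57150361  0.20390736 -0.20425171] 0.00115294916350437 [-0.107863   -0.06723402] [0.10616223 0.07582515]
r1 [0.5962 0.2345]
r2 [0.5413 0.2306]
r3 [0.6134 0.1697]
```

Emit:
step_arm([
  [[0,1,1,0,0,0,1],[0,1,1,0,0,0,1],[0,1,1,0,0,0,1],[0,1,1,0,0,0,1],[0,1,1,0,0,0,1],[0,1,1,0,0,0,1],[0,1,1,0,0,0,1],[0,1,1,0,0,0,1]],
], squeeze=20)

```text
t: 0.77
eef_pos: [0.3734, -0.3722, 0.2499]
orientation: [-0.0, 0.895, 0.445, -0.0]
contact_force: [0.8, -0.4, -0.1]
opening: 0.003
gripper_force: 0.0
```

Emit:
step_arm([
  [[0,1,0.8,0,0,0,1],[0,1,0.8,0,0,0,1],[0,1,0.8,0,0,0,1],[0,1,0.8,0,0,0,1],[0,1,0.8,0,0,0,1],[0,1,0.8,0,0,0,1],[0,1,0.8,0,0,0,1],[0,1,0.8,0,0,0,1]],
])

```text
t: 1.43
eef_pos: [0.6135, -0.1804, 0.2497]
orientation: [-0.0, 0.689, 0.725, -0.0]
contact_force: [0.6, 0.1, -0.1]
opening: 0.004
gripper_force: 0.0
```

Emit:
step_arm([
  [[0,0.8,0.7,-0.5,0,0,1],[0,0.8,0.7,-1,0,0,1],[0,0.8,0.6,-1,0,0,0.4],[0,0,0,-1,0,0,0],[0,0,0,-1,0,0,0],[0,0,0,0,0,0,0],[0,0,0,0,0,0,0]],
])

```text
t: 2.02
eef_pos: [0.6806, -0.1227, 0.1146]
orientation: [-0.003, 0.611, 0.792, -0.001]
contact_force: [-0.2, 0.7, 0.1]
opening: -0.001
gripper_force: 0.0
```

Emit:
step_arm([
  [[0,0.28,0.1,-0.8,0,0,0],[0,0,0,-0.8,0,0,0],[0,0,0,-0.7,0,0,0],[0,0,0,-0.4,0,0,0],[0,0,0,-0.3,0,0,0],[0,0,0,0,0,0,0],[0,0,0,0,0,0,0]],
])

```text
t: 2.6
eef_pos: [0.6921, -0.1209, 0.0286]
orientation: [0.001, 0.611, 0.791, 0.0]
contact_force: [0.5, 0.2, -0.2]
opening: 0.005
gripper_force: 0.0
```

```bash
python3 - <<'E'
from h import *
c=grab("scene");W=pts(c);np.savez("s1.npz",W=W,im=c["image"])
cv2.imwrite("pics/s1.png",cv2.resize(c["image"][150:340,120:370,::-1],(790,600)))
s=ctrl.state();print(s["eef_pos"],s["orientation"])
E
```

```text
[ 0.69260567 -0.12097726  0.02912822] [1.26300495e-03 6.11283179e-01 7.91410778e-01 5.10265142e-04]
```

View pics/s1.png

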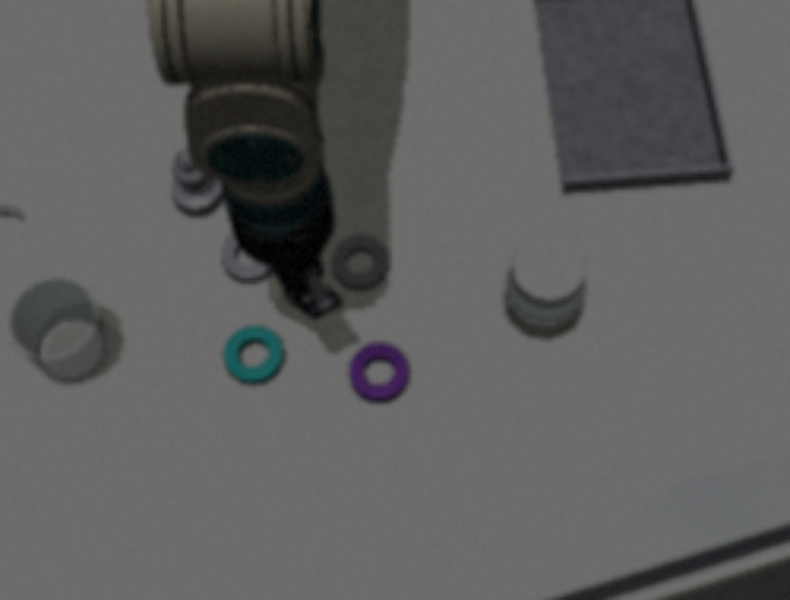

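The view shows the shut fingers on the bench, right behind ring 1 (ring at crop (360,262)). Nothing else is touched, so I lower 5 mm and push.

Emit:
step_arm([
  [[0,-0.07,0,-0.15,0,0,0],[0,-0.08,0.29,0,0,0,0],[0,-0.08,0.29,0,0,0,0],[0,-0.08,0.29,0,0,0,0],[0,-0.1,0.39,0,0,0,0],[0,-0.1,0.39,0,0,0,0],[0,-0.1,0.39,0,0,0,0],[0,-0.1,0.39,0,0,0,0]],
])

```text
t: 3.32
eef_pos: [0.6699, -0.0461, 0.0231]
orientation: [0.0, 0.611, 0.792, -0.0]
contact_force: [-0.0, -2.0, 0.9]
opening: 0.002
gripper_force: 0.7
```

```bash
cat > where.py <<'E'
# ring centres: grey, z about 14 mm, in the scene camera; fit circle of known outer radius
import sys
from bay import *
from scipy.optimize import minimize
c=grab("scene");W=pts(c);im=c["image"].astype(int)
s=ctrl.state();print("tcp",s["eef_pos"].round(4),"yaw",np.degrees(2*np.arctan2(s["orientation"][2],s["orientation"][1])).round(1),"f",s["contact_force"].round(1),"t",s["t"])
sat=im.max(2)-im.min(2)
m=(W[...,2]>.010)&(W[...,2]<.0185)&(W[...,0]>.4)&(W[...,0]<.8)&(W[...,1]>-.25)&(W[...,1]<.29)
n,lab,st,ce=cv2.connectedComponentsWithStats(m.astype(np.uint8))
for i in range(1,n):
    if st[i,4]<50: continue
    Q=W[lab==i][:,:2]; 
    g=lambda p:np.minimum(np.abs(np.abs(np.hypot(*(Q-p).T)-.018)-.0)**2,.0001).sum()
    p=minimize(g,Q.mean(0),method="Nelder-Mead").x
    L=loc(B,p[None])[0]; fr=np.sqrt(g(p)/len(Q))
    print(st[i,4],"xy",p.round(4),"bay",L.round(4),"res",fr.round(4),"sat",sat[lab==i].mean().round(0))
if len(sys.argv)>1: cv2.imwrite(sys.argv[1],cv2.resize(c["image"][110:310,120:390,::-1],(800,593)))
E
python3 where.py
```

```text
tcp [ 0.6687 -0.0436  0.0228] yaw 104.8 f [-1.3  0.4  0.2] t 3.3667
92 xy [0.4903 0.2508] bay [-0.089   0.0294] res 0.0084 sat 2.0
155 xy [ 0.5003 -0.1376] bay [-0.0005 -0.3489] res 0.0036 sat 4.0
62 xy [0.6874 0.1938] bay [0.1155 0.0136] res 0.0079 sat 3.0
86 xy [ 0.6592 -0.0127] bay [ 0.1298 -0.1944] res 0.0038 sat 2.0
178 xy [ 0.6427 -0.151 ] bay [ 0.1417 -0.3331] res 0.0036 sat 4.0
201 xy [ 0.7301 -0.1681] bay [ 0.2308 -0.3321] res 0.0035 sat 53.0
210 xy [ 0.7729 -0.076 ] bay [ 0.254  -0.2332] res 0.0035 sat 44.0
```

Emit:
step_arm([
  [[0,-0.11,0.43,0,0,0,0],[0,-0.11,0.43,0,0,0,0],[0,-0.11,0.43,0,0,0,0],[0,-0.11,0.43,0,0,0,0],[0,-0.11,0.43,0,0,0,0],[0,-0.11,0.43,0,0,0,0],[0,-0.11,0.43,0,0,0,0],[0,-0.11,0.43,0,0,0,0]],
])

```text
t: 4.03
eef_pos: [0.6432, 0.057, 0.0228]
orientation: [-0.0, 0.611, 0.792, -0.0]
contact_force: [0.1, -1.6, 0.2]
opening: -0.0
gripper_force: 0.5
```

```bash
python3 where.py
```

```text
tcp [0.6421 0.0595 0.0225] yaw 104.8 f [-0.1  1.5 -0.7] t 4.0833
60 xy [0.4908 0.2511] bay [-0.0886  0.0299] res 0.0077 sat 3.0
53 xy [ 0.4761 -0.0704] bay [-0.0378 -0.2879] res 0.0026 sat 2.0
154 xy [ 0.5004 -0.1377] bay [-0.0004 -0.3489] res 0.0037 sat 4.0
70 xy [0.6889 0.1984] bay [0.1161 0.0185] res 0.0082 sat 3.0
176 xy [ 0.6426 -0.1508] bay [ 0.1416 -0.3329] res 0.0036 sat 4.0
203 xy [ 0.7302 -0.1678] bay [ 0.2308 -0.3318] res 0.0036 sat 52.0
200 xy [ 0.7728 -0.0761] bay [ 0.2539 -0.2333] res 0.0035 sat 44.0
```

```bash
sed -i 's/c=grab("scene");W=pts/CAM=sys.argv[2] if len(sys.argv)>2 else "scene";c=grab(CAM);W=pts/; s/W=pts(c);im/W=pts(c);W[...,2]-=.002*(CAM=="top");im/' where.py; sed -i 's/im(\[^)]*\)//; s/c\["image"\]\[110:310,120:390,::-1\],(800,593)/(c["image"][110:310,120:390,::-1] if CAM=="scene" else c["image"][110:270,140:350,::-1]),(780,590)/; s/<50/<35/' where.py; python3 where.py pics/t2.png top
```

```text
tcp [0.6424 0.0582 0.0225] yaw 104.8 f [-0.3  0.1 -0.3] t 4.1333
174 xy [ 0.7725 -0.0761] bay [ 0.2536 -0.2334] res 0.0037 sat 41.0
178 xy [ 0.7297 -0.168 ] bay [ 0.2303 -0.3321] res 0.0037 sat 50.0
184 xy [ 0.6421 -0.1513] bay [ 0.1412 -0.3335] res 0.0036 sat 1.0
178 xy [ 0.4999 -0.1378] bay [-0.0008 -0.3492] res 0.0034 sat 1.0sed: -e expression #1, char 16: Unmatched ) or \)
```

View pics/t2.png

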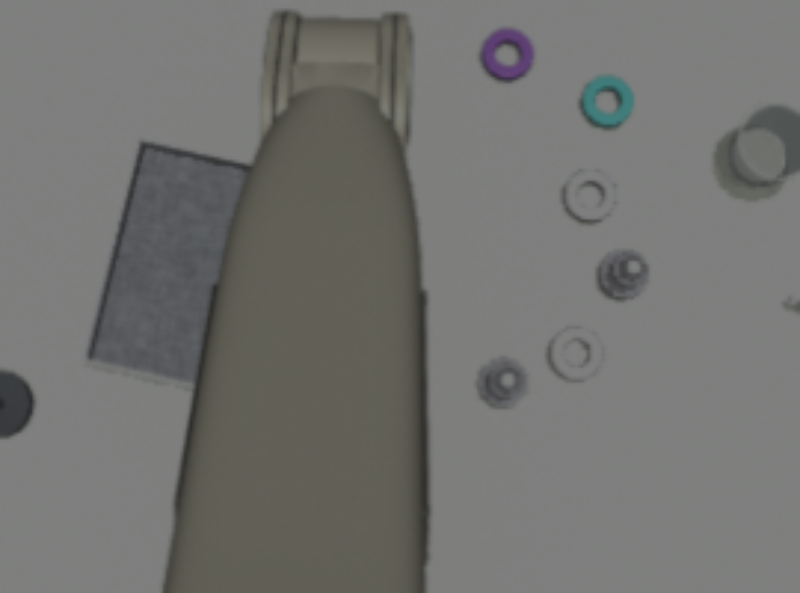

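The top view shows the arm hiding ring 1, and the rest unmoved (weights at (503,381) and (623,273)). I back off a little and use the wrist camera.

Emit:
step_arm([
  [[0,0.2,-0.4,0,0,0,1],[0,0.1,-0.3,0,0,0,1],[0,0,0,0,0,0,0.4]],
])

```text
t: 4.38
eef_pos: [0.6536, 0.0334, 0.0229]
orientation: [0.001, 0.524, 0.852, 0.0]
contact_force: [0.4, 0.7, -0.1]
opening: -0.001
gripper_force: 0.0
```

```bash
sed -i 's/<50/<35/; s/^if len.*$//' where.py; echo 'if sys.argv[1:2] not in ([],["-"]): cv2.imwrite(sys.argv[1],c["image"][...,::-1])'>>where.py;  python3 where.py pics/w1.png wrist;python3 where.py
```

```text
tcp [0.6532 0.0339 0.0228] yaw 116.8 f [-0.3  0.   0.3] t 4.4333
757 xy [0.6723 0.1371] bay [ 0.1122 -0.045 ] res 0.0052 sat 1.0
7366 xy [0.6298 0.0943] bay [ 0.0793 -0.0955] res 0.0034 sat 2.0
1279 xy [0.7349 0.0722] bay [ 0.1867 -0.0958] res 0.0042 sat 4.0
331 xy [0.6338 0.0531] bay [ 0.0916 -0.135 ] res 0.0017 sat 2.0
101 xy [0.6506 0.0604] bay [ 0.1066 -0.1245] res 0.0003 sat 1.0
tcp [0.6528 0.0342 0.0226] yaw 116.6 f [-0.6  0.   0.9] t 4.4833
74 xy [0.4832 0.2081] bay [-0.0873 -0.0138] res 0.0076 sat 2.0
61 xy [ 0.4747 -0.0737] bay [-0.0385 -0.2915] res 0.0031 sat 3.0
149 xy [ 0.4999 -0.1376] bay [-0.0008 -0.3489] res 0.0037 sat 4.0
115 xy [0.6312 0.0956] bay [ 0.0805 -0.0939] res 0.0034 sat 2.0
55 xy [0.6806 0.1596] bay [ 0.1158 -0.0212] res 0.0075 sat 2.0
36 xy [ 0.6011 -0.182 ] bay [ 0.1072 -0.3719] res 0.0056 sat 3.0
175 xy [ 0.6424 -0.1508] bay [ 0.1414 -0.333 ] res 0.0035 sat 4.0
203 xy [ 0.7301 -0.1678] bay [ 0.2307 -0.3318] res 0.0035 sat 53.0
202 xy [ 0.7726 -0.0761] bay [ 0.2537 -0.2334] res 0.0034 sat 45.0
```

View pics/w1.png

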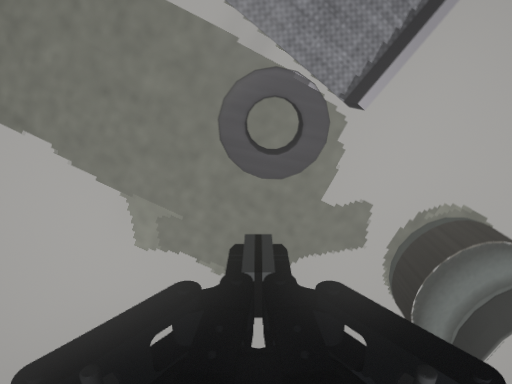

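The wrist view shows ring 1 at (273,123), slightly right of the fingers at (258,240). The bay's strip end at (352,103) is close, so I'll push along a more slanted line.

Emit:
step_arm([
  [[0,0.2,0.1,0,0,0,0],[0,-0.18,0.36,0,0,0,0],[0,-0.18,0.36,0,0,0,0],[0,-0.18,0.36,0,0,0,0],[0,-0.18,0.36,0,0,0,0],[0,-0.18,0.36,0,0,0,0],[0,-0.18,0.36,0,0,0,0],[0,-0.18,0.36,0,0,0,0]],
])

```text
t: 5.15
eef_pos: [0.6199, 0.1147, 0.0228]
orientation: [-0.0, 0.525, 0.851, -0.0]
contact_force: [0.8, -1.0, -0.0]
opening: 0.001
gripper_force: 0.4
```

Emit:
step_arm([
  [[0,0.2,-0.4,0,0,0,-1],[0,0.1,-0.3,0,0,0,-1],[0,0,0,0,0,0,-1]],
])

```text
t: 5.4
eef_pos: [0.6299, 0.0924, 0.0229]
orientation: [0.0, 0.633, 0.774, 0.0]
contact_force: [0.5, -0.1, 0.4]
opening: 0.001
gripper_force: 0.0
```

```bash
python3 where.py - wrist
```

```text
tcp [0.6296 0.0928 0.0228] yaw 101.2 f [-0.4  0.1  0.5] t 5.45
1849 xy [0.6842 0.1927] bay [0.1126 0.0119] res 0.0076 sat 1.0
7147 xy [0.5969 0.1471] bay [ 0.0364 -0.0505] res 0.0034 sat 3.0
440 xy [0.6238 0.1179] bay [ 0.0687 -0.0736] res 0.0031 sat 2.0
1111 xy [0.7171 0.0985] bay [ 0.1639 -0.0736] res 0.0056 sat 5.0
```

Emit:
step_arm([
  [[0,-0.73,0,0,0,0,0],[0,-0.08,0.39,0,0,0,0],[0,-0.08,0.39,0,0,0,0],[0,-0.08,0.39,0,0,0,0],[0,-0.08,0.39,0,0,0,0],[0,-0.08,0.39,0,0,0,0],[0,-0.08,0.39,0,0,0,0],[0,-0.08,0.39,0,0,0,0]],
])

```text
t: 6.12
eef_pos: [0.5913, 0.1756, 0.0229]
orientation: [0.0, 0.631, 0.775, 0.0]
contact_force: [1.1, -0.6, 1.2]
opening: -0.001
gripper_force: 0.5
```

Emit:
step_arm([
  [[0,-0.07,0.35,0,0,0,0],[0,-0.06,0.3,0,0,0,0],[0,0,0,0,0,0,0],[0,0.1,-0.6,0,0,0,0],[0,0.1,-0.6,0.5,0,0,0],[0,0,0,1,0,0,0],[0,0,0,1,0,0,0],[0,0,0,0.5,0,0,0]],
])

```text
t: 6.78
eef_pos: [0.5952, 0.1574, 0.1162]
orientation: [0.001, 0.632, 0.775, 0.002]
contact_force: [1.0, 0.4, 1.0]
opening: -0.001
gripper_force: 0.0
```

```bash
python3 where.py; python3 where.py - wrist
```

```text
tcp [0.597  0.1579 0.1188] yaw 101.6 f [0.3 0.3 2.3] t 6.8333
145 xy [0.5783 0.2307] bay [0.0012 0.0276] res 0.0036 sat 3.0
37 xy [ 0.476  -0.0727] bay [-0.0374 -0.2902] res 0.002 sat 3.0
156 xy [ 0.5003 -0.1378] bay [-0.0004 -0.3491] res 0.0037 sat 4.0
80 xy [0.6902 0.2038] bay [0.1163 0.0239] res 0.0083 sat 3.0
181 xy [ 0.6429 -0.1509] bay [ 0.1419 -0.333 ] res 0.0036 sat 4.0
204 xy [ 0.73  -0.168] bay [ 0.2306 -0.3321] res 0.0036 sat 53.0
203 xy [ 0.7727 -0.0761] bay [ 0.2538 -0.2334] res 0.0035 sat 45.0
tcp [0.5965 0.1578 0.1169] yaw 101.6 f [0.6 0.4 0.1] t 6.8833
881 xy [0.4915 0.2498] bay [-0.0877  0.0288] res 0.008 sat 1.0
1326 xy [0.6648 0.2397] bay [0.0841 0.054 ] res 0.0087 sat 1.0
2703 xy [0.5769 0.2316] bay [-0.0003  0.0283] res 0.0034 sat 3.0
317 xy [0.725  0.1055] bay [ 0.1703 -0.0652] res 0.0054 sat 5.0
```

Emit:
step_arm([
  [[0,0.13,-0.9,0,0,0,-0.6],[0,0.13,-1,0,0,0,-0.6],[0,0.13,-1,0,0,0,0],[0,0.13,-1,0,0,0,0],[0,0.13,-1,0,0,0,0],[0,0.13,-1,0,0,0,0],[0,0.13,-1,0,0,0,0],[0,0.13,-1,0,0,0,0]],
])

```text
t: 7.55
eef_pos: [0.6234, -0.0807, 0.1113]
orientation: [-0.001, 0.671, 0.741, -0.0]
contact_force: [-0.2, 0.6, 0.4]
opening: -0.002
gripper_force: 0.0
```

Emit:
step_arm([
  [[0,0.15,-1,0,0,0,0],[0,0.15,-1,0,0,0,0],[0,0.15,-1,0,0,0,0],[0,0.15,-1,0,0,0,0],[0,0.15,-0.5,0,0,0,0],[0,0,0,0,0,0,0]],
])

```text
t: 8.05
eef_pos: [0.6473, -0.2177, 0.1116]
orientation: [0.0, 0.673, 0.74, -0.0]
contact_force: [-0.1, -0.0, 0.1]
opening: -0.003
gripper_force: 0.0
```

```bash
python3 where.py; python3 where.py - wrist
```

```text
tcp [ 0.6467 -0.2155  0.1116] yaw 95.5 f [0.5 0.  0.5] t 8.1
90 xy [0.4828 0.2172] bay [-0.0895 -0.005 ] res 0.0084 sat 2.0
145 xy [0.5779 0.2305] bay [0.0008 0.0273] res 0.0036 sat 5.0
36 xy [ 0.4755 -0.0723] bay [-0.0379 -0.2899] res 0.0021 sat 2.0
156 xy [ 0.5007 -0.1376] bay [-1.000e-04 -3.487e-01] res 0.0038 sat 3.0
43 xy [ 0.5716 -0.1792] bay [ 0.0778 -0.3752] res 0.0032 sat 2.0
46 xy [0.6959 0.2307] bay [0.1164 0.0515] res 0.007 sat 3.0
173 xy [ 0.6427 -0.1511] bay [ 0.1417 -0.3332] res 0.0036 sat 3.0
204 xy [ 0.7302 -0.168 ] bay [ 0.2309 -0.332 ] res 0.0036 sat 53.0
200 xy [ 0.7728 -0.0762] bay [ 0.2539 -0.2335] res 0.0035 sat 47.0
tcp [ 0.6463 -0.2141  0.1116] yaw 95.6 f [-0.2  0.5 -0.1] t 8.15
143 xy [ 0.4809 -0.11  ] bay [-0.0251 -0.3257] res 0.0014 sat 1.0
2495 xy [ 0.7703 -0.0777] bay [ 0.2517 -0.2354] res 0.0035 sat 44.0
2852 xy [ 0.5006 -0.1379] bay [-1.000e-04 -3.491e-01] res 0.0035 sat 2.0
2724 xy [ 0.6412 -0.1509] bay [ 0.1402 -0.3333] res 0.0034 sat 2.0
310 xy [ 0.5735 -0.1786] bay [ 0.0796 -0.3741] res 0.0013 sat 1.0
2526 xy [ 0.7278 -0.1672] bay [ 0.2283 -0.3317] res 0.0035 sat 52.0
```

Emit:
step_arm([
  [[0,0.06,0,-0.8,0,0,0],[0,0,0,-0.8,0,0,0],[0,0,0,-0.7,0,0,0],[0,0,0,-0.45,0,0,0],[0,0,0,-0.15,0,0,0],[0,0,0,0,0,0,0],[0,-0.03,0.3,0,0,0,0],[0,-0.03,0.3,0,0,0,0]],
])

```text
t: 8.82
eef_pos: [0.6483, -0.1962, 0.0275]
orientation: [0.001, 0.672, 0.741, 0.001]
contact_force: [1.0, 0.3, 0.0]
opening: -0.002
gripper_force: 0.0
```

Emit:
step_arm([
  [[0,-0.03,0.3,0,0,0,0],[0,-0.04,0.4,0,0,0,0],[0,-0.04,0.4,0,0,0,0],[0,-0.04,0.4,0,0,0,0],[0,-0.05,0.45,0,0,0,0],[0,-0.04,0.45,0,0,0,0],[0,-0.05,0.45,0,0,0,0],[0,-0.04,0.45,0,0,0,0]],
])

```text
t: 9.48
eef_pos: [0.6367, -0.0958, 0.0258]
orientation: [-0.0, 0.671, 0.741, -0.0]
contact_force: [-0.4, -1.3, 0.5]
opening: -0.0
gripper_force: 0.6
```

```bash
python3 where.py; python3 where.py - wrist
```

```text
tcp [ 0.636  -0.0931  0.0255] yaw 95.8 f [-0.9  1.7 -0.6] t 9.5333
57 xy [0.4779 0.1874] bay [-0.0883 -0.0351] res 0.0072 sat 2.0
146 xy [0.5783 0.2303] bay [0.0013 0.0272] res 0.0037 sat 4.0
93 xy [ 0.5008 -0.1389] bay [ 3.0e-04 -3.5e-01] res 0.0039 sat 4.0
53 xy [0.6787 0.1457] bay [ 0.1168 -0.0352] res 0.0077 sat 2.0
50 xy [ 0.6011 -0.1812] bay [ 0.1071 -0.3711] res 0.0064 sat 3.0
127 xy [ 0.6258 -0.0605] bay [ 0.1068 -0.2479] res 0.0036 sat 2.0
204 xy [ 0.7303 -0.168 ] bay [ 0.2309 -0.3319] res 0.0036 sat 53.0
204 xy [ 0.7729 -0.0762] bay [ 0.254  -0.2334] res 0.0035 sat 45.0
tcp [ 0.6361 -0.0944  0.0254] yaw 95.8 f [-0.4  0.1  0.1] t 9.5833
6254 xy [ 0.6237 -0.0574] bay [ 0.1042 -0.2453] res 0.0037 sat 2.0
1924 xy [ 0.769 -0.075] bay [ 0.25   -0.2331] res 0.0034 sat 49.0
63 xy [ 0.6071 -0.091 ] bay [ 0.0947 -0.2816] res 0.0017 sat 1.0
65 xy [ 0.6454 -0.1028] bay [ 0.1346 -0.2853] res 0.0003 sat 1.0
2304 xy [ 0.5016 -0.1363] bay [ 0.0006 -0.3473] res 0.0035 sat 3.0
```

Emit:
step_arm([
  [[0,0,-0.25,0,0,0,-0.4],[0,-0.28,0,-0.05,0,0,0],[0,0,0,0,0,0,0],[0,-0.02,0.3,0,0,0,0],[0,-0.03,0.42,0,0,0,0],[0,-0.03,0.42,0,0,0,0],[0,-0.03,0.42,0,0,0,0],[0,-0.03,0.42,0,0,0,0]],
])

```text
t: 10.25
eef_pos: [0.6243, -0.0438, 0.0243]
orientation: [-0.0, 0.684, 0.729, 0.0]
contact_force: [-0.0, -0.2, -0.1]
opening: 0.003
gripper_force: 0.3
```

Emit:
step_arm([
  [[0,-0.03,0.42,0,0,0,0],[0,-0.03,0.42,0,0,0,0],[0,-0.03,0.42,0,0,0,0],[0,-0.03,0.42,0,0,0,0]],
])

```text
t: 10.58
eef_pos: [0.6208, 0.0065, 0.0243]
orientation: [0.0, 0.684, 0.729, 0.0]
contact_force: [0.2, -0.2, -0.0]
opening: -0.003
gripper_force: 0.3
```

```bash
python3 where.py - wrist
```

```text
tcp [0.6202 0.0087 0.0242] yaw 93.8 f [-0.5  1.1 -0.7] t 10.6333
144 xy [0.6726 0.1238] bay [ 0.1153 -0.0579] res 0.0009 sat 1.0
1297 xy [0.7343 0.0665] bay [ 0.1873 -0.1015] res 0.0029 sat 4.0
6408 xy [0.6191 0.0418] bay [ 0.0795 -0.1491] res 0.0037 sat 2.0
82 xy [0.6115 0.015 ] bay [ 0.0775 -0.1769] res 0.0017 sat 1.0
743 xy [ 0.4986 -0.0466] bay [-0.0206 -0.2601] res 0.0031 sat 1.0
601 xy [ 0.7655 -0.0727] bay [ 0.246  -0.2315] res 0.0026 sat 48.0
```

Emit:
step_arm([
  [[0,-0.03,0.4,0,0,0,0],[0,-0.03,0.42,0,0,0,0],[0,-0.03,0.42,0,0,0,0],[0,-0.03,0.42,0,0,0,0],[0,-0.03,0.42,0,0,0,0],[0,-0.03,0.42,0,0,0,0],[0,-0.03,0.42,0,0,0,0],[0,-0.03,0.42,0,0,0,0]],
])

```text
t: 11.3
eef_pos: [0.6136, 0.1065, 0.0243]
orientation: [0.0, 0.684, 0.729, 0.0]
contact_force: [-0.2, -1.7, -0.4]
opening: -0.001
gripper_force: 0.4
```

Emit:
step_arm([
  [[0,-0.03,0.42,0,0,0,0],[0,-0.03,0.42,0,0,0,0],[0,-0.03,0.4,0,0,0,0],[0,-0.02,0.2,0,0,0,0],[0,0,0,0,0,0,0],[0,0,0,0,0,0,0]],
])

```text
t: 11.8
eef_pos: [0.6102, 0.1489, 0.0242]
orientation: [-0.0, 0.684, 0.73, -0.0]
contact_force: [-0.1, -0.6, -0.4]
opening: -0.003
gripper_force: 0.0
```

```bash
python3 where.py - wrist; python3 where.py
```

```text
tcp [0.6102 0.1484 0.0242] yaw 93.7 f [ 0.9  0.1 -0.6] t 11.85
3382 xy [0.692  0.2314] bay [0.1124 0.0514] res 0.0085 sat 2.0
8032 xy [0.5775 0.2315] bay [0.0003 0.0282] res 0.0034 sat 5.0
6250 xy [0.6087 0.1867] bay [ 0.0399 -0.0093] res 0.0034 sat 4.0
232 xy [0.6074 0.1776] bay [ 0.0405 -0.0185] res 0.0005 sat 2.0
85 xy [0.5978 0.1733] bay [ 0.032  -0.0246] res 0.0003 sat 2.0
87 xy [0.6189 0.1746] bay [ 0.0523 -0.0191] res 0.0003 sat 2.0
541 xy [0.7441 0.1145] bay [ 0.1871 -0.0525] res 0.0028 sat 7.0
tcp [0.6103 0.1481 0.0242] yaw 93.6 f [-0.8  0.5  0.3] t 11.9
47 xy [ 0.4759 -0.0724] bay [-0.0375 -0.2899] res 0.0023 sat 3.0
139 xy [0.578  0.2309] bay [0.0009 0.0277] res 0.0037 sat 4.0
146 xy [ 0.5    -0.1378] bay [-0.0007 -0.3491] res 0.0036 sat 4.0
70 xy [0.6119 0.1868] bay [ 0.043  -0.0086] res 0.0036 sat 3.0
83 xy [0.6874 0.1892] bay [0.1165 0.0091] res 0.0081 sat 2.0
39 xy [ 0.5983 -0.172 ] bay [ 0.1024 -0.3626] res 0.0056 sat 3.0
198 xy [ 0.73   -0.1679] bay [ 0.2306 -0.3319] res 0.0035 sat 54.0
204 xy [ 0.7728 -0.076 ] bay [ 0.2539 -0.2333] res 0.0034 sat 45.0
```

Ring 2 is in the bay at (+0.040, -0.009). Next is ring 3: first a slanted leg between the two weights, then the run into the bay.

Emit:
step_arm([
  [[0,0,-0.5,0,0,0,0],[0,0,-0.5,0.5,0,0,0],[0,0,-0.3,0.9,0,0,0],[0,-0.3,-0.7,0.9,0,0,-1],[0,-0.5,-0.9,0.7,0,0,-1],[0,-0.5,-1,0,0,0,-1],[0,-0.5,-1,0,0,0,-1],[0,-0.5,-1,0,0,0,-1]],
])

```text
t: 12.57
eef_pos: [0.5408, -0.0312, 0.1151]
orientation: [0.001, 0.827, 0.562, 0.0]
contact_force: [0.3, -0.9, 0.7]
opening: 0.001
gripper_force: 0.0
```

Emit:
step_arm([
  [[0,-0.5,-1,0,0,0,-1],[0,-0.5,-1,0,0,0,-1],[0,-0.5,-1,0,0,0,-1],[0,-0.5,-1,0,0,0,-1],[0,-0.5,-0.5,0,0,0,-1],[0,-0.4,-0.4,0,0,0,-0.7],[0,0,0,0,0,0,0],[0,0,0,0,0,0,0]],
])

```text
t: 13.23
eef_pos: [0.4535, -0.1768, 0.1143]
orientation: [-0.0, 0.94, 0.342, 0.0]
contact_force: [0.5, -0.1, 0.9]
opening: 0.001
gripper_force: 0.0
```

```bash
python3 where.py pics/w3.png wrist; python3 where.py
```

```text
tcp [ 0.4542 -0.1763  0.1144] yaw 40.1 f [ 0.6 -0.6 -0.1] t 13.2833
394 xy [ 0.5681 -0.1769] bay [ 0.0739 -0.3736] res 0.0014 sat 2.0
220 xy [ 0.4955 -0.0987] bay [-0.0131 -0.3117] res 0.0047 sat 2.0
2641 xy [ 0.4993 -0.1375] bay [-0.0015 -0.349 ] res 0.0033 sat 3.0
tcp [ 0.4546 -0.1758  0.1144] yaw 40.2 f [0.4 0.4 0.1] t 13.3333
91 xy [0.4844 0.2191] bay [-0.0884 -0.0028] res 0.0083 sat 3.0
144 xy [0.5782 0.23  ] bay [0.0013 0.0269] res 0.0037 sat 4.0
45 xy [ 0.5053 -0.0717] bay [-0.0089 -0.2833] res 0.0062 sat 3.0
161 xy [ 0.5006 -0.1376] bay [-2.000e-04 -3.488e-01] res 0.0037 sat 4.0
162 xy [0.6101 0.1863] bay [ 0.0414 -0.0095] res 0.0038 sat 5.0
47 xy [0.6939 0.2261] bay [0.1154 0.0465] res 0.007 sat 3.0
46 xy [ 0.5723 -0.18  ] bay [ 0.0787 -0.3758] res 0.0021 sat 3.0
203 xy [ 0.7301 -0.1679] bay [ 0.2307 -0.3319] res 0.0036 sat 53.0
200 xy [ 0.773  -0.0761] bay [ 0.2541 -0.2333] res 0.0036 sat 45.0
```

View pics/w3.png

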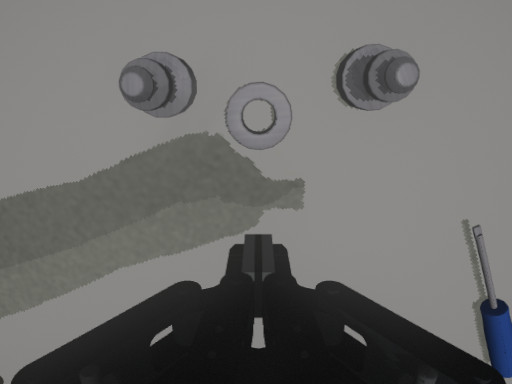

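The wrist view shows ring 3 at (258,116), dead ahead of the fingers. The weights at (158,85) and (375,77) are clear on both sides. I'll lower and push through the gap.

Emit:
step_arm([
  [[0,0,0,-0.8,0,0,0],[0,0,0,-0.8,0,0,0],[0,0,0,-0.7,0,0,0],[0,0,0,-0.45,0,0,0],[0,0,0,-0.2,0,0,0],[0,0,0,0,0,0,0],[0,0.23,0.19,0,0,0,0],[0,0.23,0.19,0,0,0,0]],
])

```text
t: 14.0
eef_pos: [0.4698, -0.1642, 0.0268]
orientation: [0.001, 0.939, 0.343, 0.001]
contact_force: [-1.0, -0.6, 0.1]
opening: 0.0
gripper_force: 0.0
```

Emit:
step_arm([
  [[0,0.23,0.19,0,0,0,0],[0,0.27,0.225,0,0,0,0],[0,0.27,0.225,0,0,0,0],[0,0.27,0.225,0,0,0,0],[0,0.27,0.225,0,0,0,0],[0,0.27,0.225,0,0,0,0],[0,0,0,0,0,0,0]],
])

```text
t: 14.58
eef_pos: [0.5179, -0.1236, 0.0261]
orientation: [0.0, 0.939, 0.344, 0.001]
contact_force: [0.4, 0.1, -0.1]
opening: 0.003
gripper_force: 0.0
```

```bash
python3 where.py - wrist; python3 where.py
```

```text
tcp [ 0.5169 -0.124   0.0259] yaw 40.2 f [-0.   0.4 -0.3] t 14.6333
6277 xy [ 0.5451 -0.0999] bay [ 0.0358 -0.3028] res 0.0036 sat 3.0
1098 xy [ 0.5703 -0.1763] bay [ 0.0759 -0.3725] res 0.0014 sat 2.0
985 xy [ 0.5074 -0.0703] bay [-0.0071 -0.2815] res 0.0059 sat 1.0
53 xy [ 0.5299 -0.0997] bay [ 0.0208 -0.3058] res 0.0003 sat 2.0
52 xy [ 0.543  -0.1152] bay [ 0.0368 -0.3183] res 0.0003 sat 1.0
tcp [ 0.5161 -0.1243  0.0257] yaw 40.2 f [-1.   0.6  0.1] t 14.6833
54 xy [0.4846 0.2187] bay [-0.088  -0.0031] res 0.0074 sat 2.0
148 xy [0.5785 0.2302] bay [0.0015 0.0271] res 0.0037 sat 4.0
38 xy [ 0.476  -0.0712] bay [-0.0377 -0.2888] res 0.002 sat 2.0
161 xy [0.6101 0.1861] bay [ 0.0414 -0.0097] res 0.0038 sat 4.0
169 xy [ 0.5455 -0.1006] bay [ 0.0363 -0.3034] res 0.0043 sat 3.0
59 xy [0.6838 0.1757] bay [ 0.1157 -0.0048] res 0.0079 sat 3.0
42 xy [ 0.6015 -0.1735] bay [ 0.1059 -0.3635] res 0.0055 sat 3.0
201 xy [ 0.7302 -0.1679] bay [ 0.2308 -0.3319] res 0.0036 sat 53.0
202 xy [ 0.7728 -0.0763] bay [ 0.254  -0.2336] res 0.0035 sat 45.0
```

Emit:
step_arm([
  [[0,0.27,0.225,0,0,0,0],[0,0.27,0.225,0,0,0,0],[0,0.27,0.225,0,0,0,0],[0,0.27,0.225,0,0,0,0],[0,0.27,0.225,0,0,0,0],[0,0.27,0.225,0,0,0,0],[0,0,0,0,0,0,0],[0,0,0,0,0,0,0]],
])

```text
t: 15.35
eef_pos: [0.5651, -0.0838, 0.0259]
orientation: [0.0, 0.939, 0.344, 0.0]
contact_force: [-0.2, -0.2, 0.3]
opening: 0.002
gripper_force: 0.0
```

Emit:
step_arm([
  [[0,-0.25,-0.22,0,0,0,0],[0,-0.25,-0.22,0,0,0,0],[0,0,-0.3,0,0,0,1],[0,0.2,-0.3,0,0,0,1],[0,0.2,0,0,0,0,1],[0,0.2,0,0,0,0,1],[0,0.2,0,0,0,0,1],[0,0.2,0,0,0,0,1]],
])

```text
t: 16.02
eef_pos: [0.5778, -0.1167, 0.0257]
orientation: [-0.0, 0.818, 0.576, -0.0]
contact_force: [-0.1, 0.2, 0.8]
opening: -0.001
gripper_force: 0.0
```

Emit:
step_arm([
  [[0,0.2,0,0,0,0,1],[0,0.2,0,0,0,0,1],[0,0.2,0,0,0,0,1],[0,0.2,0,0,0,0,1],[0,0.1,0,0,0,0,1],[0,0,0,0,0,0,1],[0,0,0,0,0,0,1],[0,0,0,0,0,0,0]],
])

```text
t: 16.68
eef_pos: [0.6047, -0.1165, 0.0257]
orientation: [-0.0, 0.608, 0.794, -0.0]
contact_force: [0.0, 0.1, -0.2]
opening: 0.003
gripper_force: 0.0
```

```bash
python3 where.py - wrist; python3 where.py
```

```text
tcp [ 0.6048 -0.1164  0.0257] yaw 105.0 f [ 0.8 -0.2  0.7] t 16.7333
1466 xy [ 0.5053 -0.0604] bay [-0.0112 -0.2722] res 0.0056 sat 1.0
6759 xy [ 0.594 -0.06 ] bay [ 0.0756 -0.2538] res 0.0034 sat 2.0
203 xy [ 0.6057 -0.1226] bay [ 0.0997 -0.3128] res 0.0005 sat 2.0
69 xy [ 0.5974 -0.1295] bay [ 0.093  -0.3212] res 0.0003 sat 2.0
63 xy [ 0.6167 -0.1242] bay [ 0.1108 -0.3122] res 0.0003 sat 1.0
85 xy [ 0.738  -0.1279] bay [ 0.2304 -0.2911] res 0.0011 sat 24.0
tcp [ 0.605  -0.1163  0.0257] yaw 105.0 f [0.4 0.3 0.3] t 16.7833
87 xy [0.4831 0.2089] bay [-0.0876 -0.013 ] res 0.0083 sat 2.0
137 xy [0.5779 0.2303] bay [0.0009 0.0271] res 0.0037 sat 4.0
165 xy [0.6102 0.1861] bay [ 0.0415 -0.0096] res 0.0039 sat 5.0
167 xy [ 0.5954 -0.0602] bay [ 0.077  -0.2538] res 0.0036 sat 2.0
50 xy [0.6818 0.1648] bay [ 0.116  -0.0159] res 0.007 sat 3.0
36 xy [ 0.5718 -0.1813] bay [ 0.0784 -0.3772] res 0.0029 sat 3.0
198 xy [ 0.73   -0.1681] bay [ 0.2306 -0.3321] res 0.0035 sat 53.0
199 xy [ 0.7728 -0.0762] bay [ 0.2539 -0.2334] res 0.0034 sat 46.0
```

Emit:
step_arm([
  [[0,0.14,0,0,0,0,0],[0,-0.08,0.3,0,0,0,0],[0,-0.08,0.3,0,0,0,0],[0,-0.08,0.3,0,0,0,0],[0,-0.1,0.38,0,0,0,0],[0,-0.1,0.38,0,0,0,0],[0,-0.1,0.38,0,0,0,0],[0,-0.1,0.38,0,0,0,0]],
])

```text
t: 17.45
eef_pos: [0.5907, -0.0414, 0.0259]
orientation: [-0.0, 0.608, 0.794, -0.0]
contact_force: [-0.2, -0.6, 0.4]
opening: 0.001
gripper_force: 0.4
```

Emit:
step_arm([
  [[0,-0.11,0.4,0,0,0,0],[0,-0.1,0.4,0,0,0,0],[0,-0.11,0.4,0,0,0,0],[0,-0.1,0.4,0,0,0,0],[0,-0.11,0.4,0,0,0,0],[0,-0.1,0.4,0,0,0,0]],
])

```text
t: 17.95
eef_pos: [0.5719, 0.0303, 0.0258]
orientation: [0.0, 0.608, 0.794, -0.0]
contact_force: [0.2, -1.5, 0.5]
opening: 0.001
gripper_force: 0.4
```

```bash
python3 where.py - wrist
```

```text
tcp [0.5708 0.0324 0.0256] yaw 105.3 f [-0.8  1.4  0.4] t 18.0
579 xy [0.6732 0.124 ] bay [ 0.1158 -0.0576] res 0.0011 sat 1.0
6205 xy [0.5641 0.0649] bay [ 0.021  -0.1376] res 0.0035 sat 2.0
58 xy [0.5642 0.0173] bay [ 0.0307 -0.1842] res 0.0003 sat 1.0
64 xy [0.583  0.0224] bay [ 0.0481 -0.1754] res 0.0003 sat 1.0
560 xy [ 0.4723 -0.0689] bay [-0.0418 -0.2873] res 0.0009 sat 2.0
```

Emit:
step_arm([
  [[0,-0.11,0.39,0,0,0,0],[0,-0.11,0.39,0,0,0,0],[0,-0.11,0.39,0,0,0,0],[0,-0.11,0.39,0,0,0,0],[0,-0.11,0.39,0,0,0,0],[0,-0.11,0.39,0,0,0,0],[0,-0.11,0.39,0,0,0,0],[0,-0.11,0.39,0,0,0,0]],
])

```text
t: 18.67
eef_pos: [0.5455, 0.1239, 0.0258]
orientation: [-0.0, 0.608, 0.794, -0.0]
contact_force: [1.0, -0.4, -0.7]
opening: 0.0
gripper_force: 0.4
```

Emit:
step_arm([
  [[0,-0.11,0.39,0,0,0,0],[0,-0.11,0.39,0,0,0,0],[0,-0.11,0.39,0,0,0,0],[0,-0.05,0.2,0,0,0,0],[0,0,0,0,0,0,0]],
])

```text
t: 19.08
eef_pos: [0.5339, 0.1654, 0.0257]
orientation: [-0.0, 0.607, 0.795, 0.0]
contact_force: [-0.2, -0.7, 1.3]
opening: -0.0
gripper_force: 0.0
```

```bash
python3 where.py - wrist
```

```text
tcp [0.5341 0.1646 0.0257] yaw 105.2 f [1.2 0.5 0.5] t 19.1333
1369 xy [0.4905 0.2432] bay [-0.0873  0.0221] res 0.0077 sat 1.0
1500 xy [0.5635 0.2929] bay [-0.0259  0.0855] res 0.0073 sat 2.0
6533 xy [0.5758 0.2318] bay [-0.0014  0.0282] res 0.0034 sat 6.0
6279 xy [0.526  0.2009] bay [-0.0439 -0.0122] res 0.0036 sat 3.0
4875 xy [0.6074 0.187 ] bay [ 0.0386 -0.0093] res 0.0035 sat 6.0
63 xy [0.5164 0.1868] bay [-0.0505 -0.0279] res 0.0003 sat 2.0
60 xy [0.5369 0.1924] bay [-0.0316 -0.0183] res 0.0003 sat 2.0
1223 xy [0.6775 0.1598] bay [ 0.1128 -0.0217] res 0.0048 sat 2.0
```

All three rings are inside the bay. I'll back off, lift, and check.

Emit:
step_arm([
  [[0,0.1,-0.4,0,0,0,0],[0,0.1,-0.4,0.5,0,0,0],[0,0,0,1,0,0,0],[0,0,0,1,0,0,0],[0,0,0,1,0,0,0],[0,0,0,0.5,0,0,0],[0,0,0,0,0,0,0],[0,0,0,0,0,0,0]],
])

```text
t: 19.8
eef_pos: [0.5417, 0.1387, 0.1468]
orientation: [0.001, 0.608, 0.794, 0.001]
contact_force: [-0.3, -0.5, 0.1]
opening: 0.001
gripper_force: 0.0
```

```bash
python3 where.py pics/end.png
```

```text
tcp [0.5404 0.1387 0.1453] yaw 105.1 f [ 0.3  0.2 -0.8] t 19.85
60 xy [0.4933 0.2622] bay [-0.0884  0.0412] res 0.0078 sat 2.0
142 xy [0.5278 0.2008] bay [-0.0422 -0.0119] res 0.0037 sat 3.0
145 xy [0.5779 0.2307] bay [0.0009 0.0276] res 0.0037 sat 4.0
49 xy [ 0.5058 -0.0772] bay [-0.0074 -0.2886] res 0.0052 sat 2.0
153 xy [0.6099 0.1863] bay [ 0.0412 -0.0094] res 0.0036 sat 4.0
88 xy [0.6854 0.1802] bay [ 1.163e-01 -1.000e-04] res 0.0084 sat 3.0
61 xy [ 0.5713 -0.1807] bay [ 0.0778 -0.3766] res 0.0029 sat 3.0
204 xy [ 0.7301 -0.1679] bay [ 0.2308 -0.3319] res 0.0036 sat 52.0
211 xy [ 0.7731 -0.0761] bay [ 0.2542 -0.2333] res 0.0035 sat 44.0
```

View pics/end.png

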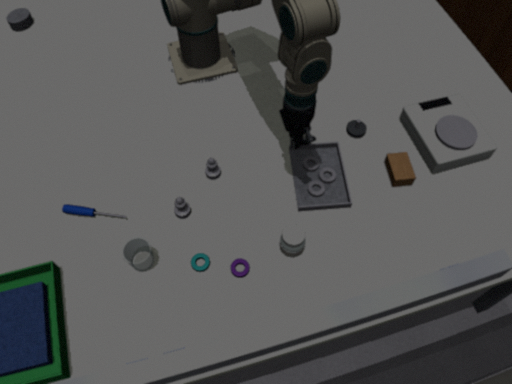

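The final view shows the three rings flat in the bay at (312,163), (328,175) and (316,187). The weights and everything else stand where they were, and the gripper is clear.

```bash
python3 -c "
from plant import ctrl
print(ctrl.sign_off())"
```

```text
the job is handed in; nothing more can be done
None
```

I swept all three clamp rings into the bay and handed the job in at about 20 s; in the last camera check they lay flat, each at least 34 mm inside the open-edge limit, with the weights and everything else where they started (no verdict was returned).

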